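# Set the sprung-button post rest and lay the saddle post in it

### The job

On the blue post stand, draw the sliding V head up by its black block until the red sprung button pops out through the hole in the aluminium plate and holds it up; feel for the stop and do not force the button against the hole, then let go of the head. Then lay the saddle post from the wooden block into both V rests, its middle half-way between them. Leave the other things on the bench where they are.

Things in the scene. Friction and masses are not known exactly. Their poses are not given: they have to be found in the camera images.
- stand: Post stand, fixed: steel plate 110 x 260 x 12 mm with two blue square posts (34 mm), each under a black V rest. Origin: plate's underside centre, on the bench; z up; y points from the fixed post (y = -100 mm) to the telescoping post (y = +100 mm; blue sleeve 135 mm high). V notches: 90 degrees, 42 mm wide, 26 mm long, running along y. Fixed V's bottom 238 mm above the bench.
- riser_grip (a point): Centre of the solid black grip block of the sliding V head: 50 mm along the stand's x, 26 mm along its y, 25 mm high. The V stands on top: notch bottom 12.5 mm, V tips 34 mm above this point. At the start it is 169.5 mm above the bench, the block's underside 22 mm above the sleeve. Axes as the stand's. Drawn straight up by pinching the block.
- riser (a joint): How far the V head is drawn up, m: 0 fully down (start), grows upward. With its tube it weighs 0.35 to 0.6 kg and slides with 1.5 to 4 N of drag (more when faster); let go unlatched it sinks back to 0. The button clicks at a rise somewhere from 44 to 66 mm (not exactly known: feel or watch for it); then a hard stop follows within 4 mm and, let go, the head settles up to 4 mm and stays.
- post_mid (a point): Saddle post: bare aluminium round tube, 27.2 mm across, 300 mm long, 0.2 to 0.4 kg, dark clamp head (24 x 40 x 24 mm) at its +x end, black band at the other. This point is on the tube's axis, mid-length; x is the tube's axis. Starts lying level on the wooden block, axis 40 mm above the bench.
- block: Low wooden block, fixed, 200 x 70 mm, base 8 mm thick, with two V notches (24 mm long, tips 42 mm above the bench) 75 mm either side of its centre, in which the saddle post lies along the block's x axis; between them there is free room beside the post down to the base. Origin: underside centre.
- rest_mid (a point): Where the saddle post's middle belongs: half-way between the two V rests, on the axis of a post lying in both of them (258 mm above the bench, give or take 5 mm). Its y axis runs along the post to be laid there; the clamp head may point either way.
- tape: Yellow tape roll lying flat, 80 mm across, 24 mm high. Bystander. Origin: underside.
- grease: Grease can, 56 mm across, 75 mm high. Bystander. Origin: underside.
- oil: Oil bottle, 52 mm across, 150 mm high. Bystander. Origin: underside.
- bolts: Glass jar, 72 mm across, 90 mm high. Bystander. Origin: underside.
- pedal: Bicycle pedal, 95 x 80 x 22 mm. Bystander. Origin: underside.
- spanner: Spanner lying on the bench. Bystander.
- driver: Screwdriver lying on the bench. Bystander.
- sleeve (a point): Telescoping post's axis at bench height, axes as the stand's. An aluminium plate, clamped by hand at an uncertain height, is its +x face (outer face at x = +16 mm, 4 mm thick) with one hole 11 mm high, 12 mm wide, centre 95 to 115 mm up. Behind it in the tube a red sprung button (8 mm, round nose, 4 N) pops 7 mm out of the hole and locks the head. Over 35 N between button and plate damages it.

How it is judged:
By the outcome, as a careful person would: the job done as asked, in the order asked, and still so for the second after the job is handed in, with the robot touching nothing.
It also fails if it takes over 72 s, if anything falls off the work surface, if the arm or the gripper's body presses on something with over 40 N, if the wrist force passes 120 N, or if a joint passes its speed limit or range.

### The arm

A 6-joint arm with a two-finger parallel gripper is mounted at the origin on the work surface. World frame = base frame: x ahead of the robot, y to its left, z up, the work surface at z = 0. Lengths are in m, angles in rad, forces in N, time in s.
With the tool pointing down it reaches from about 0.3 to 0.825 m from the base axis. Payload 5.4 kg.
Tool frame: the origin (TCP) lies on the centre line of the jaws, within the pads' length; the fingertips stand 11 mm ahead of it and the grasp point (between the pads) lies 8 mm behind it (tip_reach is the distance from the TCP to the fingertips, in m); z points along the fingers, y is the line along which they close (so a half turn about z gives the same grasp; the last joint's range is limited). The gripper opens to 92 mm and grips with 3 to 60 N. Pads are 20 mm wide; open, the fingers measure 128 mm over their backs; the gripper's body (75 mm by 189 mm) begins 69 mm behind the grasp point.
Start: joints at [1.043, 0.158, 1.597, -0, 1.386, -0.21], TCP at [0.18, 0.546, 0.226] pointing down, gripper open.
Joint ranges: [-2.91, 2.91], [-0.94, 2.29], [0.18, 2.7], [-1.29, 4.43], [0.17, 2.64], [-3, 3]. Speed limits (rad/s): [2.57, 2.57, 3.14, 3.14, 3.14, 3.14].

### API

Orientations are given as a unit quaternion [x, y, z, w].
In Python, from station import * gives the robot as it stands.
- The arm moves only by the tool play_rows, never from a script. Its argument "rows" is a list of rows, each a list of 7 numbers: the shift along the tool's x, y, z in cm, then the turn, a rotation vector about the tool's x, y, z in degrees, then the closure, from -1 (fully open) to 1 (shut). A call has 1 to 12 rows; each row is the pose to reach, as a shift and turn from the pose commanded when the call began, along the tool's axes at that moment; what a row does not reach only later rows make up. A row lasts 1/10 s, in which the tool goes at most 50 mm and 8.59 degrees, less where a joint would pass 70% of its speed; a pose out of reach is approached as far as the arm can. A call with a gripper value outside its range is refused whole. The fingers move at their own pace and stop on an object; "grip_force" is the grip in N (left out, the last holds). Time passes only in rows, so rows that repeat a pose let the fingers close. It gives the time, the measured TCP pose, the force, the opening and the grip force at its end, in the units of the state.
- sense(): the state, without advancing time (a new reading comes with each control period).
- grab_frame(name): name is "side" or "top"; returns a dict with "image" (400x640x3 uint8, red, green, blue), "K" (3x3 intrinsics, pixels), "dist_coeffs" ([k1, k2, p1, p2, k3] as OpenCV has them; the pictures are not rectified), "xyz" and "orientation" of the camera in the world. Camera axes: x right, y up, looking along -z (the intrinsics and any distortion apply to the point x, -y, -z); pixel columns grow to the right and rows downward; lengths in m; the calibration is good to about 2 mm. A picture is of the moment at which its call begins. There is no depth.
- close_job(): hands the job in; it is judged then, once.
The state is a dict: "t": time; "joint_positions": joint angles; "qd": joint speeds; "tau": joint torques, N m; "tool_pos": TCP position; "tcp_rot": TCP orientation; "ft_force": force on the tool from outside, world axes, zero at the start; "wrist_torque": the same for the moment, N m; "finger_gap": opening from 0.0 (shut) to 1.0 (fully open); "gripper_force": force on a finger pad.
Only numpy, scipy, OpenCV 4.12 (cv2) and the standard library are available. Lean on these libraries where they do the work, as an engineer would, in place of code of your own. Each camera call takes 0.05 s, during which the arm holds its last target. There are 200 camera calls.

## Working session

There is one attempt and no reset: what is moved stays moved. The work goes in short steps, Python scripts to look and compute and a tool call to move; the robot and the scene stay as the last step left them, time stands still between calls to the robot, and variables do not carry over. Pictures are saved under pics/ and viewed, at most 10 in all, crops included, and the job is handed in when it is done.

Besides the shell and the picture viewer there is one more tool, called after ">>>" by a JSON object that holds its "name" and its "arguments", one argument or row to a line. play_rows: Moves the arm, as the interface text tells. Its arguments: {"type":"object","properties":{"rows":{"type":"array"},"grip_force":{"type":"number"}},"required":["rows"]}

```bash
mkdir -p pics
cat > h.py <<'E'
from station import *
import numpy as np, cv2
from scipy.spatial.transform import Rotation as R
def snap(n,f):
    d=grab_frame(n); cv2.imwrite('pics/'+f,cv2.cvtColor(d['image'],cv2.COLOR_RGB2BGR)); np.save('pics/'+f+'.npy',d,allow_pickle=True); return d
def load(f): return np.load('pics/'+f+'.npy',allow_pickle=True).item()
def ray(d,u,v):
    p=cv2.undistortPoints(np.array([[[u,v]]],float),np.array(d['K']),np.array(d['dist_coeffs']))[0,0]
    r=R.from_quat(d['orientation']).apply([p[0],-p[1],-1]); return np.array(d['xyz']),r/np.linalg.norm(r)
def onz(d,u,v,z):
    o,r=ray(d,u,v); return o+r*(z-o[2])/r[2]
def proj(d,P):
    q=R.from_quat(d['orientation']).inv().apply(np.atleast_2d(P)-np.array(d['xyz']))*[1,-1,-1]
    return cv2.projectPoints(q,np.zeros(3),np.zeros(3),np.array(d['K']),np.array(d['dist_coeffs']))[0][:,0]
def tri(d1,p1,d2,p2):
    o1,r1=ray(d1,*p1);o2,r2=ray(d2,*p2)
    A=np.c_[r1,-r2];s=np.linalg.lstsq(A,o2-o1,rcond=None)[0]
    a=o1+s[0]*r1;b=o2+s[1]*r2;return (a+b)/2,np.linalg.norm(a-b)
E
python3 - <<'E'
from h import *
for n in('top','side'):
    d=snap(n,n+'0.png');print(n,d['xyz'],R.from_quat(d['orientation']).as_matrix().round(2).tolist(),d['K'],d['dist_coeffs'])
print(sense())
E
```

```text
top [4.38673874e-01 1.14043956e-03 1.81067177e+00] [[-0.01, 0.99, -0.1], [-1.0, -0.01, -0.0], [-0.01, 0.1, 0.99]] [[482.61709242   0.         319.46335284]
 [  0.         482.61709242 196.40091606]
 [  0.           0.           1.        ]] [-0.1074555  0.         0.         0.         0.       ]
side [ 0.37784524 -1.05895764  0.83041267] [[0.98, 0.1, -0.2], [-0.22, 0.52, -0.83], [0.02, 0.85, 0.53]] [[402.46935004   0.         319.17374325]
 [  0.         402.46935004 196.2966466 ]
 [  0.           0.           1.        ]] [-0.06439348  0.          0.          0.          0.        ]
{'t': 0.1, 'joint_positions': array([ 1.04288437e+00,  1.58992850e-01,  1.59810032e+00, -3.19975908e-05,
        1.38618242e+00, -2.10105150e-01]), 'qd': array([-1.18599264e-03, -1.69769894e-03, -3.79730265e-03, -4.37652621e-04,
       -2.27534743e-03,  5.04921152e-05]), 'tau': array([-9.77910463e-05, -3.86513078e+01, -3.22955668e+01,  7.01505784e-02,
        3.40790232e-02, -5.99612417e-05]), 'tool_pos': array([0.17943062, 0.54571482, 0.22471652]), 'tcp_rot': array([ 1.58232551e-01,  9.87401515e-01, -7.90495976e-04, -2.88843643e-04]), 'ft_force': array([ 0.67223127, -0.26287998,  0.3819985 ]), 'wrist_torque': array([-0.03513017,  0.06464531,  0.01866378]), 'gripper_force': 0.0, 'finger_gap': 0.9990347282982842}
```

View pics/top0.png

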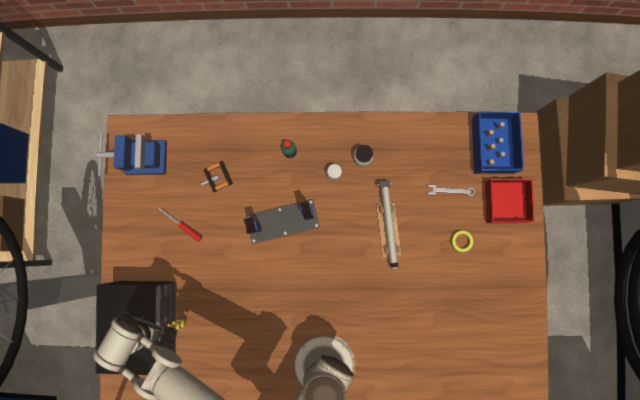

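View pics/side0.png

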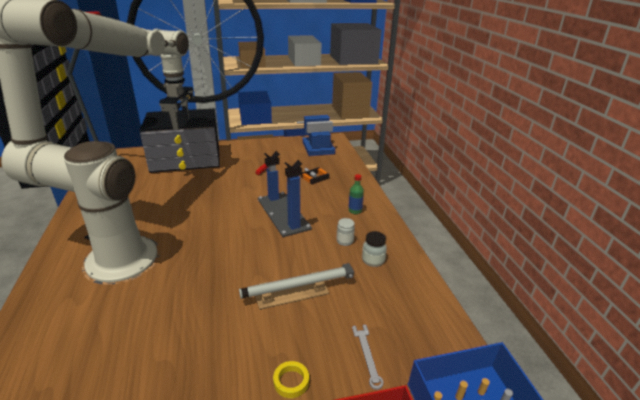

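Top: the stand plate spans about (245,230)–(318,212), and the post lies from (383,183, clamp) to (393,265, band). Side: the tall fixed post is near (293,200), the telescoping post is the far one at (272,180), and the post runs from (245,292) to (350,272).

Run:
```python
import cv2,numpy as np
t=cv2.imread('pics/top0.png');s=cv2.imread('pics/side0.png')
z=lambda i,x,y,w,h,k:cv2.resize(i[y:y+h,x:x+w],None,fx=k,fy=k,interpolation=cv2.INTER_CUBIC)
a=np.hstack([z(t,235,190,100,70,4),z(t,350,170,100,70,4)[:, :]])
a=np.hstack([z(t,235,185,100,75,4),z(t,340,175,100,75,4)])
b=np.hstack([z(s,240,145,100,75,4),z(s,235,250,130,97,3)[:300,:390],np.zeros((0,0,3),np.uint8).reshape(0,0,3)] if 0 else [z(s,240,145,100,75,4),cv2.resize(s[245:320,235:365],(400,300),interpolation=cv2.INTER_CUBIC)])
cv2.imwrite('pics/c0.png',np.vstack([a,b]))
```

```text
(no output)
```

View pics/c0.png

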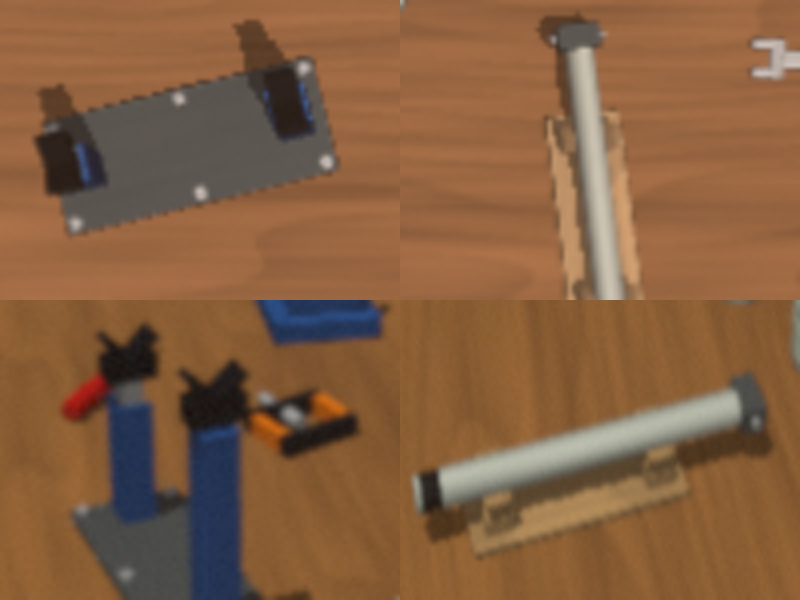

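The crop shows plate screws at top pixels (311.2,201.7), (316.7,225.2), (285,233.2), (253.7,241) and (279.5,209.5). The telescoping V is at left, about (250,225). The tube's clamp is at about (384.5,184) and its band end at about (393,265).

Run:
```python
from h import *
t=load('top0.png');s=load('side0.png')
P={k:onz(t,*k,.014)[:2] for k in[(311.2,201.7),(316.7,225.2),(285,233.2),(253.7,241),(279.5,209.5)]}
for k,v in P.items():print(k,v.round(4))
V=list(P.values());c=(V[2]+V[4])/2;y=(V[3]-V[1]);y/=np.linalg.norm(y);x=np.array([y[1],-y[0]])
print('c',c,'y',y,np.degrees(np.arctan2(y[1],y[0])))
for z,l in((.238,-.1),(.1695,.1),(.182,.1)):
    p=np.r_[c+l*y,z];print(p.round(4),proj(t,p).round(1),proj(s,p).round(1))
im=t['image'].astype(int)
# tube mask
hsv=cv2.cvtColor(t['image'],cv2.COLOR_RGB2HSV)
m=((hsv[...,1]<60)&(hsv[...,2]>110)).astype(np.uint8);m[:180]=0;m[275:]=0;m[:,:375]=0;m[:,405:]=0
n,l,st,ce=cv2.connectedComponentsWithStats(m);i=1+st[1:,4].argmax()
pts=np.argwhere(l==i)[:,::-1].astype(np.float32)
r=cv2.minAreaRect(pts);print(r,st[i])
b=cv2.boxPoints(r);
b=sorted(b.tolist(),key=lambda q:q[1]);e1=np.mean(b[:2],0);e2=np.mean(b[2:],0);print(e1,e2)
E1=onz(t,*e1,.05);E2=onz(t,*e2,.05);print(E1,E2,np.linalg.norm(E1-E2))
# dark ends along the axis profile (top)
g=t['image'].mean(2);d=(e2-e1)/np.linalg.norm(e2-e1)
for q in range(-14,4):p=e1+d*q;print(q,g[int(round(p[1])),int(round(p[0]))].round(),end='; ')
print()
for q in range(-4,14):p=e2+d*q;print(q,g[int(round(p[1])),int(round(p[0]))].round(),end='; ')
print()
# block corners via wood colour
```

```text
(311.2, 201.7) [0.6039 0.0411]
(316.7, 225.2) [0.5159 0.021 ]
(285, 233.2) [0.4868 0.1391]
(253.7, 241) [0.4584 0.2558]
(279.5, 209.5) [0.5754 0.1597]
c [0.53109758 0.14941945] y [-0.23798948  0.97126773] 103.7679083669351
[0.5549 0.0523 0.238 ] [[306.3 210.4]] [[292.3 167.2]]
[0.5073 0.2465 0.1695] [[250.1 226.1]] [[270.8 160.4]]
[0.5073 0.2465 0.182 ] [[249.5 226. ]] [[270.6 157.3]]
((389.0231018066406, 224.1846160888672), (76.77749633789062, 6.6978759765625), 82.87498474121094) [382 186  15  77 504]
[384.26156616 186.09231567] [393.78463745 262.2769165 ]
[ 0.65640791 -0.22878024  0.05      ] [ 0.37767305 -0.25840642  0.05      ] 0.2803048939813754
-14 102.0; -13 105.0; -12 109.0; -11 111.0; -10 102.0; -9 94.0; -8 89.0; -7 66.0; -6 60.0; -5 84.0; -4 87.0; -3 87.0; -2 88.0; -1 89.0; 0 102.0; 1 151.0; 2 187.0; 3 186.0; 
-4 192.0; -3 191.0; -2 191.0; -1 188.0; 0 152.0; 1 70.0; 2 46.0; 3 46.0; 4 61.0; 5 121.0; 6 149.0; 7 112.0; 8 110.0; 9 113.0; 10 112.0; 11 110.0; 12 109.0; 13 108.0;
```

```bash
cat >> h.py <<'E'
def rel(p,xang,s=None):
    """shift cm / turn deg in present tool axes to reach TCP p, tool down, tool x at world angle xang"""
    s=s or sense();Q=R.from_quat(s['tcp_rot']);a=np.radians(xang)
    T=R.from_matrix(np.c_[[np.cos(a),np.sin(a),0],[np.sin(a),-np.cos(a),0],[0,0,-1]])
    return (Q.inv().apply(np.array(p)-s['tool_pos'])*100).round(2),np.degrees((Q.inv()*T).as_rotvec()).round(1)
E
python3 - <<'E'
from h import *
print(rel([.5073,.2465,.26],103.8))
t=load('top0.png');s=load('side0.png')
m=np.array([.5043,-.2449,.04]);a=np.radians(6.07);d=np.array([np.cos(a),np.sin(a),0])
for k in(-.15,0,.15,.174):print(k,proj(t,m+k*d),proj(s,m+k*d))
E
```

```text
(array([-40.49, -18.18,  -3.51]), array([-0.1,  0. , 58. ]))
-0.15 [[394.12835852 268.38349113]] [[238.79578495 292.67654424]]
0 [[389.08369669 227.53397284]] [[292.74408921 281.16275737]]
0.15 [[384.00239375 187.21672947]] [[342.97344639 270.26712055]]
0.174 [[383.18783336 180.82710363]] [[350.66946427 268.58290401]]
```

>>> {"name": "play_rows", "arguments": {
  "rows": [
    [-40.5,-18.2,-3.5,0,0,58,-1],
    [-40.5,-18.2,-3.5,0,0,58,-1],
    [-40.5,-18.2,-3.5,0,0,58,-1],
    [-40.5,-18.2,-3.5,0,0,58,-1],
    [-40.5,-18.2,-3.5,0,0,58,-1],
    [-40.5,-18.2,-3.5,0,0,58,-1],
    [-40.5,-18.2,-3.5,0,0,58,-1],
    [-40.5,-18.2,-3.5,0,0,58,-1],
    [-40.5,-18.2,-3.5,0,0,58,-1],
    [-40.5,-18.2,-3.5,0,0,58,-1],
    [-40.5,-18.2,-3.5,0,0,58,-1],
    [-40.5,-18.2,-3.5,0,0,58,-1]
  ]
}}

```text
t: 1.3
tool_pos: [0.5066, 0.2474, 0.2601]
tcp_rot: [0.617, 0.787, -0.0, -0.001]
ft_force: [-1.1, 0.2, 0.2]
finger_gap: 1.002
gripper_force: 0.0
```

Run:
```python
from h import *
print(rel([.5073,.2465,.1615],103.8)); s=sense();print(s['t'],s['tool_pos'])
a=snap('top','top1.png')['image'];b=snap('side','side1.png')['image']
z=lambda i,x,y:cv2.resize(i[y:y+110,x:x+110],(400,400),interpolation=cv2.INTER_CUBIC)
cv2.imwrite('pics/c1.png',cv2.cvtColor(np.hstack([z(a,195,170),z(b,215,90)]),cv2.COLOR_RGB2BGR))
```

```text
(array([-0.11,  0.06,  9.86]), array([-0.1, -0. ,  0. ]))
1.3 [0.50658772 0.24743032 0.26010799]
```

View pics/c1.png

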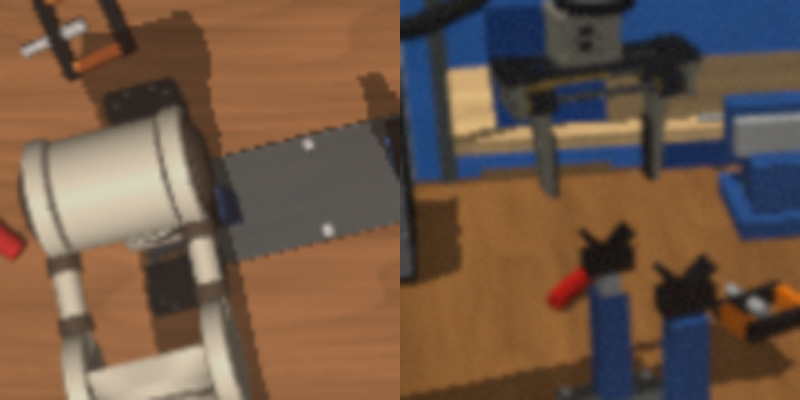

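The open fingers straddle the head symmetrically: tips at crop x 548 and 652, V at about 605. Descending and closing gently.

>>> {"name": "play_rows", "arguments": {
  "rows": [
    [-0.1,0.1,4,0,0,0,-1],
    [-0.1,0.1,7,0,0,0,-1],
    [-0.1,0.1,9,0,0,0,-1],
    [-0.1,0.1,9.9,0,0,0,-1],
    [-0.1,0.1,9.9,0,0,0,-1],
    [-0.1,0.1,9.9,0,0,0,1],
    [-0.1,0.1,9.9,0,0,0,1],
    [-0.1,0.1,9.9,0,0,0,1],
    [-0.1,0.1,9.9,0,0,0,1],
    [-0.1,0.1,9.9,0,0,0,1],
    [-0.1,0.1,9.9,0,0,0,1]
  ],
  "grip_force": 8
}}

```text
t: 2.5
tool_pos: [0.5099, 0.2463, 0.1621]
tcp_rot: [0.617, 0.787, 0.001, 0.001]
ft_force: [5.2, 1.3, -1.1]
finger_gap: 0.556
gripper_force: 8.0
```

>>> {"name": "play_rows", "arguments": {
  "rows": [
    [0,0.2,0,0,0,0,1],
    [0,0.4,0,0,0,0,1],
    [0,0.4,0,0,0,0,1],
    [0,0.4,0,0,0,0,1]
  ]
}}

```text
t: 2.9
tool_pos: [0.5099, 0.2463, 0.1615]
tcp_rot: [0.617, 0.787, -0.003, -0.002]
ft_force: [-10.1, -4.1, 7.7]
finger_gap: 0.552
gripper_force: 8.0
```

>>> {"name": "play_rows", "arguments": {
  "rows": [
    [0,-0.25,0,0,0,0,1],
    [0,-0.25,0,0,0,0,1],
    [0,-0.25,0,0,0,0,1],
    [0,-0.25,0,0,0,0,1],
    [0,-0.25,0,0,0,0,1]
  ],
  "grip_force": 30
}}

```text
t: 3.4
tool_pos: [0.5099, 0.2463, 0.1616]
tcp_rot: [0.617, 0.787, -0.0, -0.0]
ft_force: [-2.5, -1.1, 4.4]
finger_gap: 0.542
gripper_force: 30.0
```

Now raise slowly to about 40 mm at around 4 mm/row, then feel.

>>> {"name": "play_rows", "arguments": {
  "rows": [
    [0,0,-0.3,0,0,0,1],
    [0,0,-0.7,0,0,0,1],
    [0,0,-1.1,0,0,0,1],
    [0,0,-1.5,0,0,0,1],
    [0,0,-1.9,0,0,0,1],
    [0,0,-2.3,0,0,0,1],
    [0,0,-2.7,0,0,0,1],
    [0,0,-3.1,0,0,0,1],
    [0,0,-3.5,0,0,0,1],
    [0,0,-3.9,0,0,0,1],
    [0,0,-3.9,0,0,0,1],
    [0,0,-3.9,0,0,0,1]
  ]
}}

```text
t: 4.6
tool_pos: [0.5099, 0.2463, 0.1999]
tcp_rot: [0.617, 0.787, -0.0, -0.0]
ft_force: [2.7, 0.9, -5.9]
finger_gap: 0.544
gripper_force: 30.0
```

>>> {"name": "play_rows", "arguments": {
  "rows": [
    [0,0,-0.1,0,0,0,1],
    [0,0,-0.2,0,0,0,1],
    [0,0,-0.3,0,0,0,1],
    [0,0,-0.4,0,0,0,1],
    [0,0,-0.5,0,0,0,1]
  ]
}}

```text
t: 5.1
tool_pos: [0.5099, 0.2463, 0.2054]
tcp_rot: [0.617, 0.787, -0.0, -0.0]
ft_force: [3.0, -0.3, -8.9]
finger_gap: 0.543
gripper_force: 30.0
```

>>> {"name": "play_rows", "arguments": {
  "rows": [
    [0,0,-0.1,0,0,0,1],
    [0,0,-0.2,0,0,0,1],
    [0,0,-0.3,0,0,0,1]
  ]
}}

```text
t: 5.4
tool_pos: [0.5099, 0.2463, 0.2085]
tcp_rot: [0.617, 0.787, -0.0, -0.0]
ft_force: [1.5, 0.8, -8.5]
finger_gap: 0.548
gripper_force: 30.0
```

>>> {"name": "play_rows", "arguments": {
  "rows": [
    [0,0,-0.1,0,0,0,1],
    [0,0,-0.2,0,0,0,1],
    [0,0,-0.3,0,0,0,1]
  ]
}}

```text
t: 5.7
tool_pos: [0.5099, 0.2463, 0.2115]
tcp_rot: [0.617, 0.787, -0.0, -0.0]
ft_force: [1.5, -0.9, -9.2]
finger_gap: 0.543
gripper_force: 30.0
```

>>> {"name": "play_rows", "arguments": {
  "rows": [
    [0,0,-0.1,0,0,0,1],
    [0,0,-0.2,0,0,0,1]
  ]
}}

```text
t: 5.9
tool_pos: [0.5099, 0.2463, 0.2136]
tcp_rot: [0.617, 0.787, -0.0, -0.0]
ft_force: [-0.4, -1.3, -8.8]
finger_gap: 0.544
gripper_force: 30.0
```

>>> {"name": "play_rows", "arguments": {
  "rows": [
    [0,0,-0.1,0,0,0,1],
    [0,0,-0.2,0,0,0,1]
  ]
}}

```text
t: 6.1
tool_pos: [0.5099, 0.2463, 0.216]
tcp_rot: [0.617, 0.787, -0.0, -0.0]
ft_force: [-1.6, -1.1, -4.8]
finger_gap: 0.543
gripper_force: 30.0
```

>>> {"name": "play_rows", "arguments": {
  "rows": [
    [0,0,-0.1,0,0,0,1],
    [0,0,-0.1,0,0,0,1]
  ]
}}

```text
t: 6.3
tool_pos: [0.5099, 0.2463, 0.2175]
tcp_rot: [0.617, 0.787, -0.0, -0.0]
ft_force: [-6.0, -2.1, -1.1]
finger_gap: 0.544
gripper_force: 30.0
```

>>> {"name": "play_rows", "arguments": {
  "rows": [
    [0,0,-0.1,0,0,0,1],
    [0,0,-0.1,0,0,0,1]
  ]
}}

```text
t: 6.5
tool_pos: [0.5099, 0.2463, 0.2177]
tcp_rot: [0.617, 0.787, -0.0, -0.0]
ft_force: [-4.0, -2.6, -4.5]
finger_gap: 0.544
gripper_force: 30.0
```

>>> {"name": "play_rows", "arguments": {
  "rows": [
    [0,0,-0.1,0,0,0,1],
    [0,0,-0.1,0,0,0,1]
  ]
}}

```text
t: 6.7
tool_pos: [0.51, 0.2463, 0.2184]
tcp_rot: [0.617, 0.787, -0.0, -0.0]
ft_force: [-4.3, -1.3, -4.4]
finger_gap: 0.542
gripper_force: 30.0
```

>>> {"name": "play_rows", "arguments": {
  "rows": [
    [0,0,-0.1,0,0,0,1],
    [0,0,-0.1,0,0,0,1]
  ]
}}

```text
t: 6.9
tool_pos: [0.51, 0.2463, 0.2195]
tcp_rot: [0.617, 0.787, -0.0, -0.0]
ft_force: [-5.1, -2.1, -6.1]
finger_gap: 0.545
gripper_force: 30.0
```

>>> {"name": "play_rows", "arguments": {
  "rows": [
    [0,0,-0.1,0,0,0,1],
    [0,0,-0.1,0,0,0,1]
  ]
}}

```text
t: 7.1
tool_pos: [0.51, 0.2463, 0.2206]
tcp_rot: [0.617, 0.787, -0.0, -0.0]
ft_force: [-5.5, -2.1, -5.6]
finger_gap: 0.544
gripper_force: 30.0
```

>>> {"name": "play_rows", "arguments": {
  "rows": [
    [0,0,-0.1,0,0,0,1],
    [0,0,-0.1,0,0,0,1]
  ]
}}

```text
t: 7.3
tool_pos: [0.5099, 0.2463, 0.2212]
tcp_rot: [0.617, 0.787, -0.0, -0.0]
ft_force: [-4.9, -2.6, -9.1]
finger_gap: 0.545
gripper_force: 30.0
```

>>> {"name": "play_rows", "arguments": {
  "rows": [
    [0,0,-0.1,0,0,0,1],
    [0,0,-0.1,0,0,0,1]
  ]
}}

```text
t: 7.5
tool_pos: [0.5099, 0.2463, 0.2214]
tcp_rot: [0.617, 0.787, -0.0, -0.0]
ft_force: [-0.8, -0.7, -14.8]
finger_gap: 0.543
gripper_force: 30.0
```

Run:
```python
from h import *
for i in range(3):
    b=snap('side','side2.png')['image'];s=sense();print(s['tool_pos'],s['ft_force'])
cv2.imwrite('pics/c2.png',cv2.cvtColor(cv2.resize(b[130:210,240:320],(600,600),interpolation=cv2.INTER_CUBIC),cv2.COLOR_RGB2BGR))
```

```text
[0.50994531 0.24627863 0.22140548] [ -1.04829191  -1.69958211 -15.25240842]
[0.50991835 0.24629435 0.22141089] [ -0.65303878  -1.08745712 -15.15381707]
[0.50992587 0.24630621 0.22146708] [  0.49217662  -1.16699759 -16.90808696]
```

View pics/c2.png

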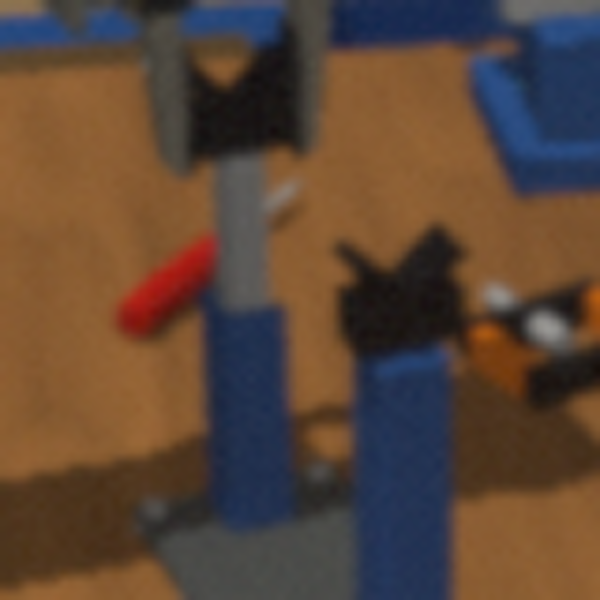

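The head is up. It stopped at a rise of about 59.8 mm, with the force growing to 15 N. Easing down to feel whether it's held.

>>> {"name": "play_rows", "arguments": {
  "rows": [
    [0,0,0.2,0,0,0,1],
    [0,0,0.3,0,0,0,1],
    [0,0,0.4,0,0,0,1],
    [0,0,0.4,0,0,0,1]
  ]
}}

```text
t: 8.05
tool_pos: [0.51, 0.2463, 0.2202]
tcp_rot: [0.617, 0.787, -0.0, 0.0]
ft_force: [-6.4, -3.3, -5.6]
finger_gap: 0.543
gripper_force: 30.0
```

>>> {"name": "play_rows", "arguments": {
  "rows": [
    [0,0,0.1,0,0,0,1],
    [0,0,0.2,0,0,0,1],
    [0,0,0.2,0,0,0,1]
  ]
}}

```text
t: 8.35
tool_pos: [0.51, 0.2463, 0.2183]
tcp_rot: [0.617, 0.787, -0.0, 0.0]
ft_force: [-5.6, -2.9, -5.5]
finger_gap: 0.54
gripper_force: 30.0
```

>>> {"name": "play_rows", "arguments": {
  "rows": [
    [0,0,0.1,0,0,0,1],
    [0,0,0.1,0,0,0,1]
  ]
}}

```text
t: 8.55
tool_pos: [0.51, 0.2463, 0.2176]
tcp_rot: [0.617, 0.787, -0.0, 0.0]
ft_force: [-7.6, -3.9, -3.2]
finger_gap: 0.544
gripper_force: 30.0
```

>>> {"name": "play_rows", "arguments": {
  "rows": [
    [0,0,0.1,0,0,0,1],
    [0,0,0.1,0,0,0,1]
  ]
}}

```text
t: 8.75
tool_pos: [0.51, 0.2463, 0.2174]
tcp_rot: [0.617, 0.787, -0.0, 0.0]
ft_force: [-9.1, -3.5, 0.4]
finger_gap: 0.539
gripper_force: 30.0
```

Stopped going down at 56 mm rise with the load turning upward, so the button is holding it. Letting go and rising clear.

>>> {"name": "play_rows", "arguments": {
  "rows": [
    [0,0,0,0,0,0,-1],
    [0,0,0,0,0,0,-1],
    [0,0,0,0,0,0,-1],
    [0,0,0,0,0,0,-1],
    [0,0,-3,0,0,0,-1],
    [0,0,-7,0,0,0,-1],
    [0,0,-10,0,0,0,-1],
    [0,0,-12,0,0,0,-1],
    [0,0,-12,0,0,0,-1]
  ]
}}

```text
t: 9.65
tool_pos: [0.5122, 0.2469, 0.3391]
tcp_rot: [0.617, 0.787, 0.003, 0.003]
ft_force: [0.7, 0.7, 0.9]
finger_gap: 1.002
gripper_force: 0.0
```

Run:
```python
from h import *
b=snap('side','side3.png')['image'];
cv2.imwrite('pics/c3.png',cv2.cvtColor(cv2.resize(b[130:210,240:320],(600,600),interpolation=cv2.INTER_CUBIC),cv2.COLOR_RGB2BGR))
a=np.radians(6.07);d=np.array([np.cos(a),np.sin(a),0]);m=np.array([.5043,-.2449,.04])
print(rel(m+.015*d+[0,0,.20],6.07),sense()['tool_pos'])
```

```text
(array([-47.78, -10.95,   9.58]), array([ 0.2, -0.2, 97.7])) [0.51124401 0.24667196 0.33633624]
```

View pics/c3.png

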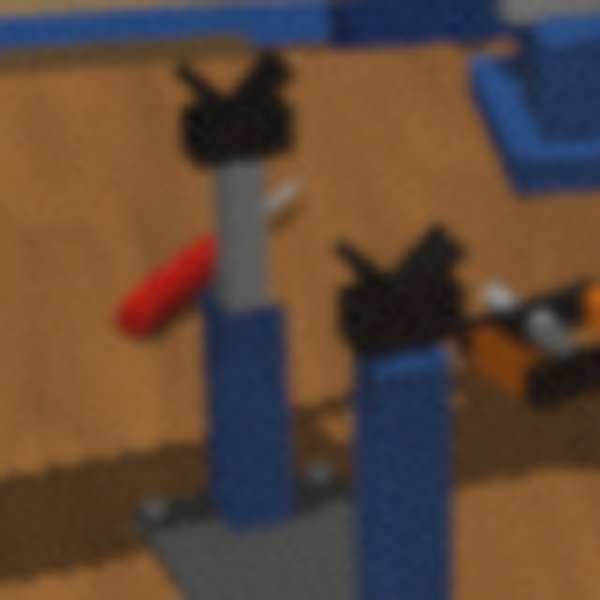

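Head stays up, V at crop (237,110), latched. Moving over the post.

>>> {"name": "play_rows", "arguments": {
  "rows": [
    [-47.8,-11,4,0,0,97.7,-1],
    [-47.8,-11,4,0,0,97.7,-1],
    [-47.8,-11,4,0,0,97.7,-1],
    [-47.8,-11,4,0,0,97.7,-1],
    [-47.8,-11,4,0,0,97.7,-1],
    [-47.8,-11,4,0,0,97.7,-1],
    [-47.8,-11,4,0,0,97.7,-1],
    [-47.8,-11,4,0,0,97.7,-1],
    [-47.8,-11,4,0,0,97.7,-1],
    [-47.8,-11,4,0,0,97.7,-1],
    [-47.8,-11,4,0,0,97.7,-1],
    [-47.8,-11,4,0,0,97.7,-1]
  ]
}}

```text
t: 10.9
tool_pos: [0.5163, -0.2452, 0.2918]
tcp_rot: [0.999, 0.05, -0.001, -0.001]
ft_force: [0.5, -0.0, 0.6]
finger_gap: 1.0
gripper_force: 0.0
```

Run:
```python
from h import *
a=np.radians(6.07);d=np.array([np.cos(a),np.sin(a),0]);m=np.array([.5043,-.2449,.0])
print(rel(m+.015*d+[0,0,.13],6.07),sense()['tool_pos'])
b=snap('side','side4.png')['image'];
```

```text
(array([ 0.35, -0.11, 16.18]), array([-0.2,  0.2, -0.4])) [ 0.51631815 -0.24515167  0.29176868]
```

>>> {"name": "play_rows", "arguments": {
  "rows": [
    [0.3,-0.1,5,0,0,0,-1],
    [0.3,-0.1,10,0,0,0,-1],
    [0.3,-0.1,15,0,0,0,-1],
    [0.3,-0.1,19,0,0,0,-1],
    [0.3,-0.1,19,0,0,0,-1]
  ]
}}

```text
t: 11.45
tool_pos: [0.5152, -0.2388, 0.0967]
tcp_rot: [0.999, 0.054, -0.006, -0.005]
ft_force: [-1.0, 1.0, -1.3]
finger_gap: 1.004
gripper_force: 0.0
```

Run:
```python
from h import *
a=np.radians(6.07);d=np.array([np.cos(a),np.sin(a),0]);m=np.array([.5043,-.2449,.0])
print(rel(m+.015*d+[0,0,.032],6.07),sense()['tool_pos'])
b=snap('side','side5.png')['image'];t=snap('top','top5.png')['image']
z=lambda i,x,y:cv2.resize(i[y:y+140,x:x+140],(400,400),interpolation=cv2.INTER_CUBIC)
cv2.imwrite('pics/c5.png',cv2.cvtColor(np.hstack([z(t,320,150),z(b,225,190)]),cv2.COLOR_RGB2BGR))
```

```text
(array([0.43, 0.56, 6.46]), array([-0.6,  0.6,  0.1])) [ 0.5151617  -0.23877256  0.09673671]
```

View pics/c5.png

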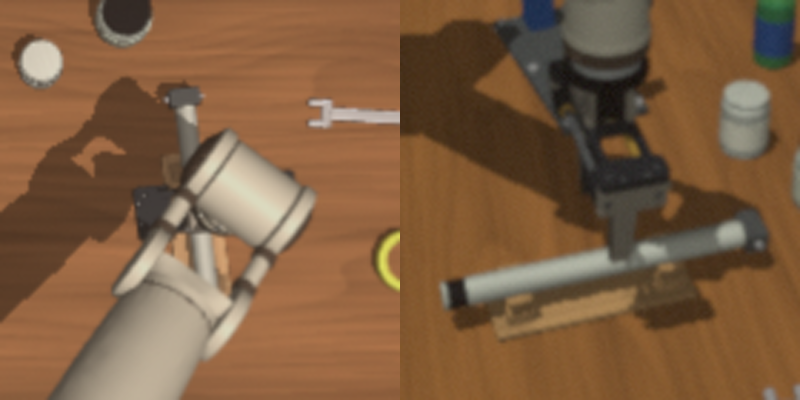

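The tool straddles the post, with the near finger by the tube at crop (622,240). Let it settle and re-read.

Run:
```python
from h import *
a=np.radians(6.07);d=np.array([np.cos(a),np.sin(a),0]);m=np.array([.5043,-.2449,.0])
print(rel(m+.015*d+[0,0,.032],6.07),sense()['tool_pos'],sense()['qd'].round(3))
```

```text
(array([-0.06,  0.11,  7.23]), array([-0.1,  0.1,  0.1])) [ 0.51983352 -0.24223537  0.1043183 ] [-0.    -0.042 -0.063  0.001 -0.003  0.003]
```

>>> {"name": "play_rows", "arguments": {
  "rows": [
    [0,0.1,2,0,0,0,-1],
    [0,0.1,4,0,0,0,-1],
    [0,0.1,5.5,0,0,0,-1],
    [0,0.1,6.5,0,0,0,-1],
    [0,0.1,7.1,0,0,0,-1],
    [0,0.1,7.1,0,0,0,-1],
    [0,0.1,7.1,0,0,0,-1]
  ]
}}

```text
t: 12.25
tool_pos: [0.5208, -0.2441, 0.0344]
tcp_rot: [0.999, 0.053, 0.0, 0.0]
ft_force: [1.1, 0.3, -0.7]
finger_gap: 1.0
gripper_force: 0.0
```

>>> {"name": "play_rows", "arguments": {
  "rows": [
    [0,0,0.2,0,0,0,1],
    [0,0,0.2,0,0,0,1],
    [0,0,0.2,0,0,0,1],
    [0,0,0.2,0,0,0,1],
    [0,0,0.2,0,0,0,1],
    [0,0,0.2,0,0,0,1],
    [0,0,0.2,0,0,0,1],
    [0,0,0.2,0,0,0,1]
  ],
  "grip_force": 10
}}

```text
t: 13.05
tool_pos: [0.5203, -0.2437, 0.0316]
tcp_rot: [0.999, 0.053, -0.0, -0.0]
ft_force: [-0.1, -0.5, -0.0]
finger_gap: 0.325
gripper_force: 0.0
```

>>> {"name": "play_rows", "arguments": {
  "rows": [
    [0,0,0,0,0,0,1],
    [0,0,0,0,0,0,1],
    [0,0,0,0,0,0,1],
    [0,0,0,0,0,0,1]
  ]
}}

```text
t: 13.45
tool_pos: [0.5203, -0.2438, 0.0316]
tcp_rot: [0.999, 0.053, 0.0, 0.0]
ft_force: [-0.4, -0.3, 0.5]
finger_gap: 0.29
gripper_force: 10.0
```

>>> {"name": "play_rows", "arguments": {
  "rows": [
    [0,0,0,0,0,0,1],
    [0,0,0,0,0,0,1],
    [0,0,0,0,0,0,1]
  ],
  "grip_force": 50
}}

```text
t: 13.75
tool_pos: [0.5203, -0.2439, 0.0316]
tcp_rot: [0.999, 0.053, 0.0, 0.0]
ft_force: [-0.1, -0.4, -0.9]
finger_gap: 0.279
gripper_force: 50.0
```

>>> {"name": "play_rows", "arguments": {
  "rows": [
    [0,0,-1,0,0,0,1],
    [0,0,-3,0,0,0,1],
    [0,0,-5,0,0,0,1],
    [0,0,-5,0,0,0,1],
    [0,0,-5,0,0,0,1]
  ]
}}

```text
t: 14.25
tool_pos: [0.5202, -0.2435, 0.0815]
tcp_rot: [0.999, 0.053, -0.0, -0.0]
ft_force: [-0.0, 0.8, -4.1]
finger_gap: 0.283
gripper_force: 50.0
```

Run:
```python
from h import *
b=snap('side','side6.png')['image'];s=sense();print(s['tool_pos'],s['ft_force'].round(2),s['wrist_torque'].round(3))
cv2.imwrite('pics/c6.png',cv2.cvtColor(cv2.resize(b[210:330,220:380],(800,600),interpolation=cv2.INTER_CUBIC),cv2.COLOR_RGB2BGR))
```

```text
[ 0.51955424 -0.24311139  0.08058256] [ 0.04 -0.05 -4.15] [ 0.013  0.179 -0.013]
```

View pics/c6.png

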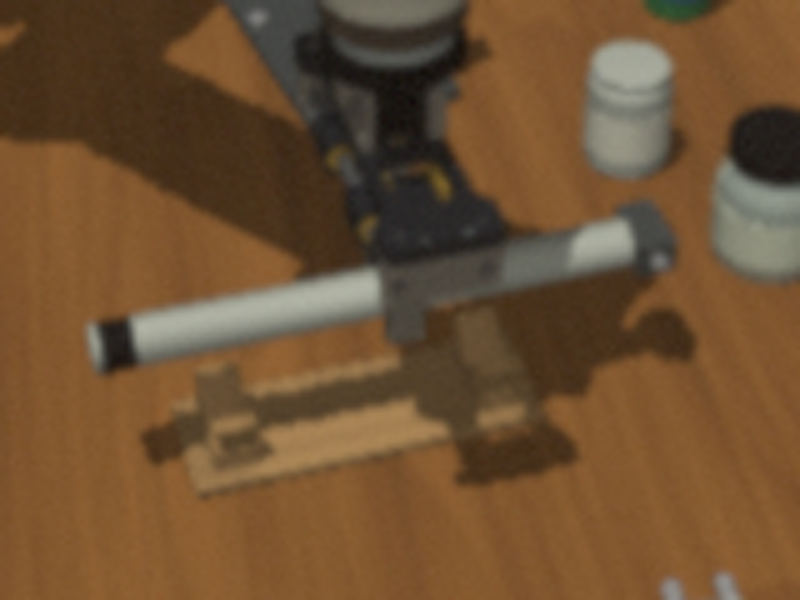

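Post lifted roughly level. In crop coordinates its band end is at (93,349) and its clamp end at about (668,240). Next: locate those ends along the grasp axis.

Run:
```python
from h import *
s=load('side6.png');g=np.array([.5198,-.2433,.089]);a=np.radians(6.07);d=np.array([np.cos(a),np.sin(a),0])
for k in(-.175,-.17,-.165,-.16,-.155,0,.13,.135,.14,.155,.16,.165):
    u=proj(s,g+k*d)[0];print(k,((u-[220,210])*5).round(0))
c=np.array([.5311,.1494]);y=np.array([-.238,.9713]);x=np.array([y[1],-y[0]])
cc=c+.0025*x;print('rest',cc)
gp=cc+.015*y
print('above',rel([*gp,.36],103.77),sense()['tool_pos'])
```

```text
-0.175 [ 68. 350.]
-0.17 [ 77. 348.]
-0.165 [ 87. 346.]
-0.16 [ 97. 344.]
-0.155 [106. 342.]
0 [390. 284.]
0.13 [612. 238.]
0.135 [621. 236.]
0.14 [629. 234.]
0.155 [654. 229.]
0.16 [662. 227.]
0.165 [670. 226.]
rest [0.53352825 0.149995  ]
above (array([  5.32, -40.47, -27.89]), array([ -0.1,  -0. , -97.7])) [ 0.51955424 -0.24311139  0.08058256]
```

>>> {"name": "play_rows", "arguments": {
  "rows": [
    [0,0,-2,0,0,0,1],
    [0,0,-5,0,0,0,1],
    [0,0,-8,0,0,0,1],
    [0,0,-11,0,0,0,1],
    [0,0,-14,0,0,0,1],
    [0,0,-17,0,0,0,1],
    [0,0,-20,0,0,0,1],
    [0,0,-23,0,0,0,1],
    [0,0,-25,0,0,0,1],
    [0,0,-26,0,0,0,1],
    [0,0,-26,0,0,0,1]
  ]
}}

```text
t: 15.4
tool_pos: [0.5205, -0.2439, 0.3417]
tcp_rot: [0.999, 0.053, 0.0, 0.0]
ft_force: [-0.3, 0.0, -3.3]
finger_gap: 0.283
gripper_force: 50.0
```

>>> {"name": "play_rows", "arguments": {
  "rows": [
    [0.4,-1.5,0,0,0,-4,1],
    [1,-4.5,0,0,0,-10,1],
    [1.5,-8,0,0,0,-18,1],
    [2,-11.5,0,0,0,-26,1],
    [2.5,-15,0,0,0,-34,1],
    [3,-18.5,0,0,0,-42,1],
    [3.5,-22,0,0,0,-50,1],
    [4,-26,0,0,0,-58,1],
    [4.5,-30,0,0,0,-66,1],
    [5,-34,0,0,0,-74,1],
    [5.3,-37,0,0,0,-82,1],
    [5.3,-39,0,0,0,-90,1]
  ]
}}

```text
t: 16.6
tool_pos: [0.5305, 0.1519, 0.3387]
tcp_rot: [0.666, 0.746, -0.001, -0.002]
ft_force: [-0.3, -0.4, -3.4]
finger_gap: 0.283
gripper_force: 50.0
```

Run:
```python
from h import *
for i in range(4): snap('side','side7.png')
c=np.array([.5335,.15]);y=np.array([-.238,.9713])
print(rel([*(c+.0115*y),.32],103.77),sense()['tool_pos'],sense()['ft_force'].round(1))
```

```text
(array([1.16, 0.11, 1.96]), array([-0.2,  0. , -7.8])) [0.53099521 0.14949142 0.33956516] [ 1.2 -0.7 -3.4]
```

>>> {"name": "play_rows", "arguments": {
  "rows": [
    [0.5,0,1,0,0,-4,1],
    [1.1,0.1,2,0,0,-7.8,1],
    [1.2,0.1,4,0,0,-7.8,1],
    [1.2,0.1,6,0,0,-7.8,1],
    [1.2,0.1,6.2,0,0,-7.8,1],
    [1.2,0.1,6.2,0,0,-7.8,1]
  ]
}}

```text
t: 17.4
tool_pos: [0.531, 0.1607, 0.2788]
tcp_rot: [0.617, 0.787, -0.001, -0.001]
ft_force: [-0.1, 0.8, -3.4]
finger_gap: 0.283
gripper_force: 50.0
```

Run:
```python
from h import *
b=snap('side','side8.png')['image'];t=snap('top','top8.png')['image']
c=np.array([.5335,.15]);y=np.array([-.238,.9713])
print(rel([*(c+.0115*y),.249],103.77),sense()['tool_pos'],sense()['ft_force'].round(1))
cv2.imwrite('pics/c8.png',cv2.cvtColor(np.hstack([cv2.resize(t[160:260,225:345],(400,333),interpolation=cv2.INTER_CUBIC)[:333],cv2.resize(b[110:193,240:340],(400,333),interpolation=cv2.INTER_CUBIC)]),cv2.COLOR_RGB2BGR))
```

```text
(array([ 0.03, -0.12,  3.17]), array([0.1, 0. , 0. ])) [0.53196717 0.16115387 0.2806825 ] [-0.  -0.4 -3.3]
```

View pics/c8.png

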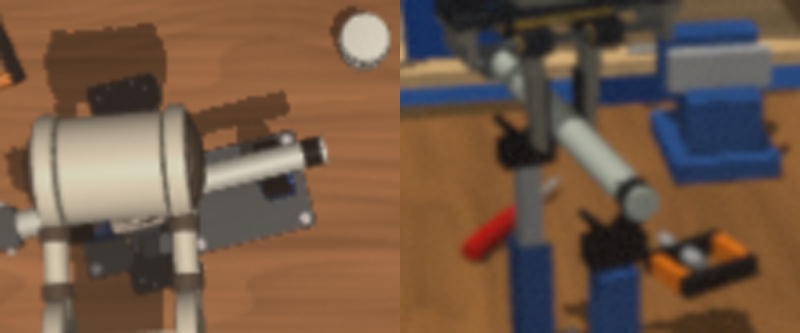

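Post is above both Vs, with its band end at top-crop (326,151). In the side crop it is a little above the fixed V. Numerical check of the alignment:

Run:
```python
from h import *
t=load('top8.png');s=load('side8.png');c=np.array([.5335,.15]);y=np.array([-.238,.9713])
f=lambda P:((proj(t,P)[0]-[225,160])*3.333).round(0)
h=lambda P:((proj(s,P)[0]-[240,110])*4).round(0)+[400,0]
for k,z in((-.15,.289),(-.1,.289),(-.06,.289)):
    P=np.r_[c+k*y,z];print(k,f(P),h(P))
# band end from both views
print(tri(t,(225+325/3.333,160+151/3.333),s,(240+241/4,110+203/4)), np.r_[c-.15*y,.289])
```

```text
-0.15 [320. 149.] [638. 196.]
-0.1 [269. 161.] [612. 169.]
-0.06 [228. 172.] [592. 149.]
(array([ 0.56881398, -0.00097244,  0.28576963]), np.float64(0.0033307647997546414)) [0.5692   0.004305 0.289   ]
```

>>> {"name": "play_rows", "arguments": {
  "rows": [
    [0.2,0,1,0,0,0,1],
    [0.2,0,1.8,0,0,0,1],
    [0.2,0,2.3,0,0,0,1],
    [0.2,0,2.5,0,0,0,1],
    [0.2,0,2.5,0,0,0,1]
  ]
}}

```text
t: 18.0
tool_pos: [0.5306, 0.1637, 0.2541]
tcp_rot: [0.616, 0.787, -0.0, -0.0]
ft_force: [-0.6, 0.1, -3.3]
finger_gap: 0.285
gripper_force: 50.0
```

>>> {"name": "play_rows", "arguments": {
  "rows": [
    [0,0,0.1,0,0,0,1],
    [0,0,0.2,0,0,0,1],
    [0,0,0.2,0,0,0,1]
  ]
}}

```text
t: 18.3
tool_pos: [0.5309, 0.1637, 0.2527]
tcp_rot: [0.616, 0.787, 0.0, 0.0]
ft_force: [0.6, -0.2, -3.7]
finger_gap: 0.284
gripper_force: 50.0
```

>>> {"name": "play_rows", "arguments": {
  "rows": [
    [0,0,0.1,0,0,0,1],
    [0,0,0.2,0,0,0,1],
    [0,0,0.2,0,0,0,1]
  ]
}}

```text
t: 18.6
tool_pos: [0.5308, 0.1636, 0.2505]
tcp_rot: [0.616, 0.787, -0.0, -0.0]
ft_force: [-0.1, 0.8, -3.7]
finger_gap: 0.284
gripper_force: 50.0
```

>>> {"name": "play_rows", "arguments": {
  "rows": [
    [0,0,0.1,0,0,0,1],
    [0,0,0.2,0,0,0,1],
    [0,0,0.2,0,0,0,1]
  ]
}}

```text
t: 18.9
tool_pos: [0.5309, 0.1637, 0.2497]
tcp_rot: [0.616, 0.787, 0.0, 0.0]
ft_force: [-4.1, -0.1, 4.4]
finger_gap: 0.283
gripper_force: 50.0
```

>>> {"name": "play_rows", "arguments": {
  "rows": [
    [0,0,0.1,0,0,0,1],
    [0,0,0.2,0,0,0,1],
    [0,0,0.2,0,0,0,1]
  ]
}}

```text
t: 19.2
tool_pos: [0.531, 0.1637, 0.2495]
tcp_rot: [0.616, 0.788, 0.0, 0.001]
ft_force: [-8.9, -1.3, 13.3]
finger_gap: 0.284
gripper_force: 50.0
```

Contact at the expected height, so the post is seated. Relieving the press, opening, withdrawing upward.

>>> {"name": "play_rows", "arguments": {
  "rows": [
    [0,0,-0.2,0,0,0,1],
    [0,0,-0.2,0,0,0,1],
    [0,0,-0.2,0,0,0,0.3],
    [0,0,-0.2,0,0,0,0],
    [0,0,-0.2,0,0,0,-0.5],
    [0,0,-0.2,0,0,0,-1],
    [0,0,-0.2,0,0,0,-1],
    [0,0,-0.2,0,0,0,-1],
    [0,0,-0.2,0,0,0,-1]
  ]
}}

```text
t: 20.1
tool_pos: [0.5309, 0.1636, 0.2486]
tcp_rot: [0.616, 0.787, 0.0, 0.0]
ft_force: [-1.0, 0.7, 0.1]
finger_gap: 0.848
gripper_force: 0.0
```

>>> {"name": "play_rows", "arguments": {
  "rows": [
    [0,0,-2,0,0,0,-1],
    [0,0,-5,0,0,0,-1],
    [0,0,-8,0,0,0,-1],
    [0,0,-11,0,0,0,-1],
    [0,20,-14,0,0,0,-1],
    [20,-15,-14,0,0,0,-1],
    [30,-15,-14,0,0,0,-1],
    [30,-15,-14,0,0,0,-1],
    [30,-15,-14,0,0,0,-1],
    [30,-15,-14,0,0,0,-1],
    [30,-15,-14,0,0,0,-1],
    [30,-15,-14,0,0,0,-1]
  ]
}}

```text
t: 21.3
tool_pos: [0.3202, 0.4116, 0.3882]
tcp_rot: [0.616, 0.787, 0.0, 0.0]
ft_force: [0.5, 0.7, 0.7]
finger_gap: 0.998
gripper_force: 0.0
```

Run:
```python
from h import *
b=snap('side','side9.png')['image'];t=snap('top','top9.png')['image']
c=np.array([.5335,.15]);y=np.array([-.238,.9713])
print(sense()['tool_pos'],sense()['t'])
cv2.imwrite('pics/c9.png',cv2.cvtColor(np.hstack([cv2.resize(t[180:255,225:325],(400,300),interpolation=cv2.INTER_CUBIC),cv2.resize(b[125:200,240:340],(400,300),interpolation=cv2.INTER_CUBIC)]),cv2.COLOR_RGB2BGR))
for k in(-.15,-.1,.1,.15,.174):
    P=np.r_[c+k*y,.257];print(k,((proj(t,P)[0]-[225,180])*4).round(0),((proj(load('side9.png'),P)[0]-[240,125])*4).round(0)) if 0 else print(k,((proj(load('top9.png'),P)[0]-[225,180])*4).round(0),((proj(load('side9.png'),P)[0]-[240,125])*4).round(0))
```

```text
[0.31778742 0.41383848 0.38884925] 21.4
-0.15 [384. 102.] [238. 174.]
-0.1 [324. 117.] [212. 147.]
0.1 [ 83. 177.] [122.  52.]
0.15 [ 24. 192.] [102.  31.]
0.174 [ -5. 199.] [93. 22.]
```

View pics/c9.png

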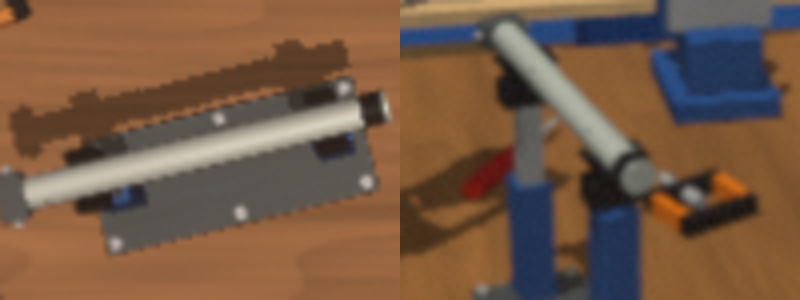

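The post lies in both Vs. Its clamp inner edge is at crop (27,190) against an expected (24,192), and its band end is at (388,105) against (384,102). That puts it about 3 mm from centred. The head is still up and the robot is clear.

```bash
python3 -c "
from station import *
print(close_job())"
```

```text
the job is handed in; nothing more can be done
None
```

The V head is drawn up and held by its button at about 56 mm rise (felt by the stop, peak force about 17 N). The saddle post lies in both V rests with its middle about 3 mm from half-way, and the job was handed in at about 21 s.

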